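# Let the larger bread roll out of the roll dispenser

## Task

Two bread rolls wait behind the gates of the two-lane roll dispenser. Touching things only with your fingertips or the outside of the fingers and grasping nothing, push the catch pan sideways along its runners as far as it goes, so that it stands below the lane with the larger roll; then press that lane's paddle right down so that its gate rises and the larger roll runs into the pan, and let the paddle come up again to shut the gate. The smaller roll stays behind its own gate; do not touch the rolls or the gates, and leave everything else standing where it is.

Things in the scene. Friction and masses are not known exactly. Their poses are not given: they have to be found in the camera images.
- dispenser: Fixed steel two-lane roll dispenser, base plate 315 x 380 x 8 mm. Origin on the table midway between the lanes, in the gates' plane. x points down the lanes (the way rolls run, away from the robot), y to the left lane, z up. Lane centres at y = +70 (left) and -70 mm (right), 84 mm wide; floor 90 mm up at the gate; mouths end at x = 57 mm; side walls 150 mm high at the back, 120 mm at the mouth.
- pan (a joint): The catch pan's slide along the dispenser's y (m). 0 = midway between the lanes, +0.07 = against the stop below the left lane's mouth, -0.07 = against the stop below the right lane's mouth. It resists with about 2 N of friction and stays where it is left.
- pan_mid (a point): Centre of the catch pan's inner floor, 16 mm above the table; axes as the dispenser's. Open aluminium pan, outside 125 mm (x) by 115 mm (y), walls 4 mm: the side walls (outside faces at y = +-57.5 mm) rise 46 mm above this point, the far +x wall 81 mm, the near one 36 mm. Push it by a side wall, from outside or inside.
- lever_left (a joint): Rocking lever of the left lane (rad): 0 = gate shut, paddle up; 0.70 = paddle right down, gate fully up. The larger roll passes from about 0.60. It springs back to 0 when let go; about 2 N on the paddle starts it and 5 N holds it down.
- lever_right (a joint): Rocking lever of the right lane, same values as the left one.
- pad_left (a point): Left lever's paddle: black rubber pad 50 x 50 x 7 mm at the lever's outer end, 250 mm left of the dispenser's middle. Origin at the centre of its upper face (its axes are the lever's), which slopes up outwards 0.35 rad when the gate is shut, down outwards 0.35 rad when right down. Goes from 166 mm above the table down by 70 mm. Lever pivot at dispenser y = 155, z = 120 mm, axis along its x.
- pad_right (a point): Paddle of the right lever, the mirror image (pivot at y = -155 mm, pad 250 mm out to -y).
- gate_left (a point): Gate of the left lane: upright steel plate 54 x 46 x 5 mm on the inner end of the left lever; origin at its centre. Not to be touched.
- gate_right (a point): Gate of the right lane, the same.
- roll_large: The larger bread roll, brown ball 54 mm across, about 60 g; origin at its centre (its own axes turn as it rolls). Waits behind the gate of one lane, left or right. Not to be touched.
- roll_small: The smaller bread roll, brown ball 36 mm across, about 30 g; origin at its centre. Waits behind the gate of the other lane. Not to be touched.
- jar: Bystander: lidded glass jar, 68 mm across, 110 mm high; origin at the centre of its underside.
- mug: Bystander: white mug, 76 mm across, 85 mm high; origin at the centre of its underside.
- tin: Bystander: steel tin, 64 mm across, 70 mm high; origin at the centre of its underside.
- spatula: Bystander: spatula about 270 mm long lying flat to the right of the dispenser, on the robot side.
- brush: Bystander: pastry brush about 190 mm long lying flat to the left of the dispenser.
- bowl: Bystander: steel bowl, 110 mm across, 50 mm high, to the right of the dispenser; origin at the centre of its underside.

How it is judged (in metres and radians):
On the way, in this order (a step that is already met when the one before it is completed fails the run):
1. the pan stands below the larger roll's lane while that roll still waits behind its gate (y of roll_large in the frame of pan_mid between -0.014 and 0.014 m and x of roll_large in the frame of dispenser below 0 m), for 0.2 s.
2. a lever is down under the fingers on its paddle (((value of joint lever_left above 0.45 rad and contact force between the fingers and lever_left_c4 above 0.5 N) or (value of joint lever_right above 0.45 rad and contact force between the fingers and lever_right_c4 above 0.5 N))), for 0.05 s.
At the end, for the whole second after the job is handed in: The larger roll lies at rest in the catch pan, the pan is within 14 mm of its stop below that roll's lane, both gates are shut (levers within 0.06 rad of 0), and the smaller roll is still behind its own gate (x of roll_large in the frame of pan_mid between -0.06 and 0.06 m and y of roll_large in the frame of pan_mid between -0.055 and 0.055 m and z of roll_large in the frame of pan_mid below 0.045 m and linear speed of roll_large below 0.05 m/s and value of joint each of lever_left, lever_right below 0.06 rad and x of roll_small in the frame of dispenser below 0 m and z of roll_small in the frame of dispenser above 0.09 m and ((value of joint pan above 0.056 m and y of roll_small in the frame of dispenser below 0 m) or (value of joint pan below -0.056 m and y of roll_small in the frame of dispenser above 0 m))); the robot touches nothing.
It fails at once if a roll is touched, lifted or carried by the robot (contact force between any of the fingers, the arm and roll_large above 0.3 N or contact force between any of the fingers, the arm and roll_small above 0.3 N or z of any of roll_large, roll_small in the frame of dispenser above 0.17 m).
It fails at once if a gate is touched instead of the paddle (contact force between any of the fingers, the arm and lever_left_c3 above 0.5 N or contact force between any of the fingers, the arm and lever_right_c3 above 0.5 N).
It fails at once if the smaller roll is let out (not (x of roll_small in the frame of dispenser below 0 m and z of roll_small in the frame of dispenser above 0.09 m)).
It fails at once if the larger roll falls beside the pan (z of roll_large in the frame of dispenser below 0.09 m and not (y of roll_large in the frame of pan_mid between -0.055 and 0.055 m)).
It fails at once if a bystander is moved by more than 30 mm or lifted (distance of any of jar, mug, tin, spatula, brush, bowl from where it was at the start of the episode above 0.03 m).
It also fails if it takes over 48 s, if anything falls off the work surface, if the arm or the gripper's body presses on something with over 40 N, if the wrist force passes 120 N, or if a joint passes its speed limit or range.

## Robot

A 6-joint arm with a two-finger parallel gripper is mounted at the origin on the work surface. World frame = base frame: x ahead of the robot, y to its left, z up, the work surface at z = 0. Lengths are in m, angles in degrees, forces in N, time in s.
With the tool pointing down it reaches from about 0.3 to 0.75 m from the base axis. Payload 8.5 kg.
Tool frame: the origin (TCP) lies midway between the tips of the shut fingers; the grasp point (between the pads) lies 19 mm behind it (env.grip_depth is the distance from the TCP to the grasp point, in m); x points along the fingers, y is the direction in which the jaws open and shut, and the axes are right-handed (so a half turn about x gives the same grasp; the last joint's range is limited). The gripper opens to 85 mm and grips with 20 to 120 N. Pads are 22 mm wide; open, the fingers measure 114 mm over their backs; the gripper's body (76 mm by 85 mm) begins 54 mm behind the grasp point. The pads swing forward as they close: fully open they stand 13 mm farther back than shut.
Start: joints at [64.899, 21.807, 74.336, -0, 83.858, -12.336], TCP at [0.122, 0.536, 0.231] pointing down, gripper open.
Joint ranges: [-178.18, 178.18], [-50.72, 133.34], [12.68, 142.11], [-81.47, 261.47], [9.98, 163.14], [-165.26, 165.26]. Speed limits (degrees/s): [136.94, 136.94, 180, 180, 180, 180].

## Interface

Orientations are given as a 3x3 rotation matrix whose columns are the frame's x, y, z axes.
In Python, from rig import env gives the robot as it stands.
- The arm moves only by the tool play_rows, never from a script. Its arguments are lists of equal length, an entry for each row: "travel": the shift along the world's x, y, z in cm, a list of three; "rotation": the turn, a rotation vector about the world's x, y, z in rad, a list of three; "claw": the finger opening in cm, from 0 to 8.54. A call has 1 to 12 rows; each row shifts and turns the pose as measured when the row begins; what a row does not reach is not made up. A row lasts 1/12 s, in which the tool goes at most 41.7 mm and 7.16 degrees, less where a joint would pass 70% of its speed; a pose out of reach is approached as far as the arm can. A call is refused whole if a number of a shift passes 4.17 or a number of a turn 0.125, either way. A call with a gripper value outside its range is refused whole. The fingers move at their own pace and stop on an object; "squeeze" is the grip in N (left out, the last holds). Time passes only in rows, so rows that do not move let the fingers close. It gives the time, the measured TCP pose, the force and the opening at its end, in the units of the state.
- env.observe(): the state, without advancing time (a new reading comes with each control period).
- env.get_image(name): name is "scene" or "top"; returns the picture (384x512x3 uint8, red, green, blue); there is no depth.
- env.camera_info(name): a dict with "vertical_fov" (degrees; the focal length in pixels is half the picture's height over the tangent of half this angle, whatever the lens; pixels are square), "cx", "cy" (the principal point, pixels), "D" ([k1, k2, p1, p2, k3] as OpenCV has them; the pictures are not rectified), "eye" and "rotation" of the camera in the world. Camera axes: x right, y down, z forward; pixel columns grow to the right and rows downward; lengths in m; the calibration is good to about 2 mm. A picture is of the moment at which its call begins. camera_info takes no time and is no camera call.
- env.close_job(): hands the job in, once; it reports no verdict.
The state is a dict: "time_s": time; "q": joint angles; "qvel": joint speeds; "joint_efforts": joint torques, N m; "position": TCP position; "tool_rot": TCP orientation; "ft_force": force on the tool from outside, world axes, zero at the start; "wrist_torque": the same for the moment, N m; "grip_width": finger opening in m.
Only numpy, scipy, OpenCV 4.12 (cv2) and the standard library are available. Lean on these libraries where they do the work, as an engineer would, in place of code of your own. Each camera call takes 0.05 s, during which the arm holds its last target.

## Working session

There is one attempt and no reset: what is moved stays moved. The work goes in short steps, Python scripts to look and compute and a tool call to move; the robot and the scene stay as the last step left them, time stands still between calls to the robot, and variables do not carry over. Pictures are saved under pics/ and viewed, and the job is handed in when it is done.

Besides the shell and the picture viewer there is one more tool, called after ">>>" as name(argument=value, ...), one argument or row to a line, values as JSON. play_rows: Moves the arm, as the interface text tells. Its arguments: {"type":"object","properties":{"travel":{"type":"array","items":{"type":"array","items":{"type":"number"}}},"rotation":{"type":"array","items":{"type":"array","items":{"type":"number"}}},"claw":{"type":"array","items":{"type":"number"}},"squeeze":{"type":"number"}},"required":["travel","rotation","claw"]}

```bash
ls; mkdir -p pics; python3 - <<'E'
from rig import env
import cv2
for n in ("scene","top"):
    im=env.get_image(n); cv2.imwrite(f"pics/{n}0.png",im[:,:,::-1]); print(n,env.camera_info(n))
o=env.observe(); print(o['position'],o['tool_rot'],o['time_s'],o['grip_width'])
E
```

```text
pics
scene {'vertical_fov': 46.11825481056363, 'cx': 253.41781230579585, 'cy': 195.796819228379, 'D': array([-0.15010517,  0.        ,  0.        ,  0.        ,  0.        ]), 'eye': array([ 1.48421423, -0.14909369,  0.99205939]), 'rotation': array([[ 0.17319427,  0.65020657, -0.73975344],
       [ 0.98488352, -0.1121564 ,  0.13200528],
       [ 0.00286262, -0.75143353, -0.65980258]])}
top {'vertical_fov': 45.58211002388586, 'cx': 262.83036236196733, 'cy': 192.4837020333905, 'D': array([0.06339376, 0.        , 0.        , 0.        , 0.        ]), 'eye': array([0.44944248, 0.0331205 , 1.34182857]), 'rotation': array([[ 0.00467124, -0.99855258,  0.0535811 ],
       [-0.99997105, -0.0049863 , -0.00574796],
       [ 0.00600681, -0.0535527 , -0.99854696]])}
[0.12140227 0.53617218 0.23076091] [[-5.87669691e-04  2.20959636e-01  9.75282776e-01]
 [-1.18142468e-03  9.75282111e-01 -2.20960197e-01]
 [-9.99999129e-01 -1.28207475e-03 -3.12096570e-04]] 0.1 0.08572700933845397
```

View pics/scene0.png

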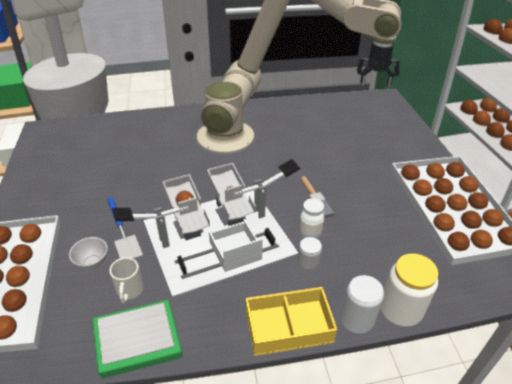

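View pics/top0.png

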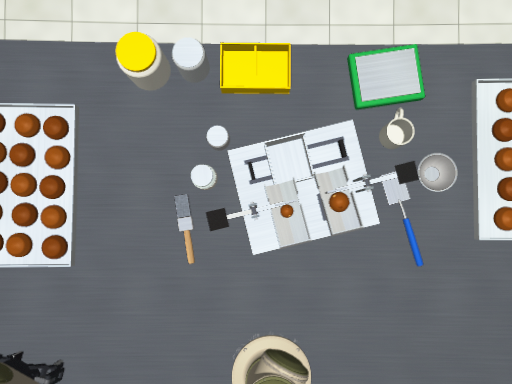

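```bash
cat > h.py <<'E'
import numpy as np, cv2
from rig import env
def cam(n):
    c=env.camera_info(n); f=192/np.tan(np.radians(c['vertical_fov']/2))
    K=np.array([[f,0,c['cx']],[0,f,c['cy']],[0,0,1]]); return K,c['D'],c['eye'],c['rotation']
def ray(n,px,z):
    K,D,e,R=cam(n); u=cv2.undistortPoints(np.array(px,float).reshape(-1,1,2),K,D).reshape(-1,2)
    d=np.c_[u,np.ones(len(u))]@R.T
    return e+d*((z-e[2])/d[:,2])[:,None]
def proj(n,P):
    K,D,e,R=cam(n); P=np.array(P,float).reshape(-1,3)
    return cv2.projectPoints((P-e)@R,np.zeros(3),np.zeros(3),K,D)[0].reshape(-1,2)
E
python3 - <<'E'
import cv2
im=cv2.imread('pics/top0.png'); cv2.imwrite('pics/top0c.png',cv2.resize(im[100:270,215:465],None,fx=3.2,fy=3.2,interpolation=cv2.INTER_CUBIC))
im=cv2.imread('pics/scene0.png'); cv2.imwrite('pics/scene0c.png',cv2.resize(im[150:310,60:310],None,fx=3.2,fy=3.2,interpolation=cv2.INTER_CUBIC))
E
```

```text
(no output)
```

View pics/top0c.png

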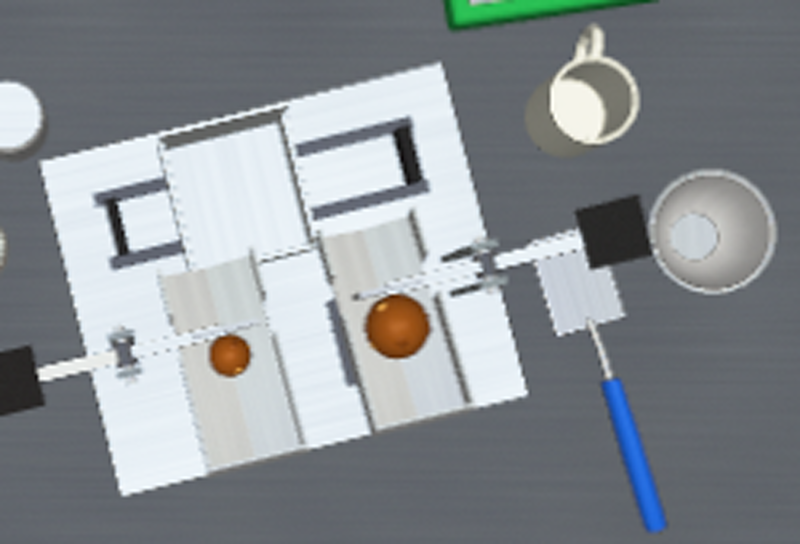

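View pics/scene0c.png

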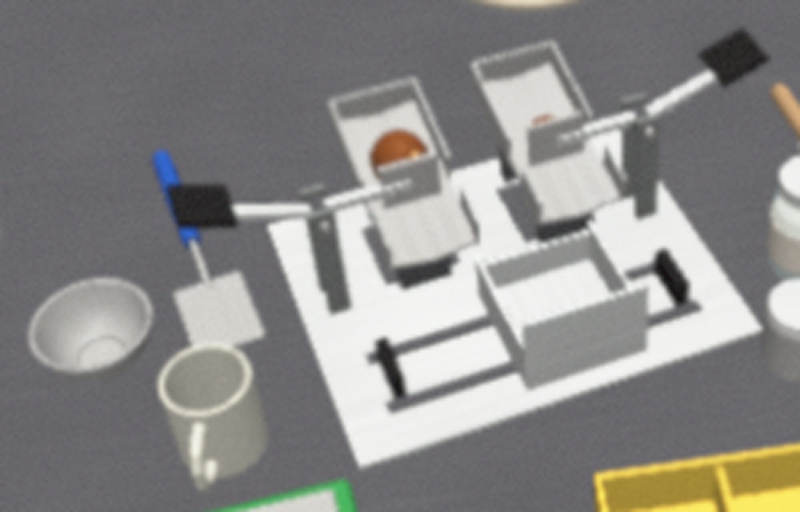

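```bash
python3 - <<'E'
from h import *
c=lambda p:(np.array(p,float)+.5)/3.2-.5+[215,100]
C=ray('top',c([(41,160),(441,62),(527,395),(122,495)]),.008); print(C.round(4))
for a,b in((0,1),(1,2),(2,3),(3,0)):
    d=C[b]-C[a];print(np.linalg.norm(d),np.degrees(np.arctan2(d[1],d[0])))
# pads
im=cv2.imread('pics/top0.png').astype(int); m=(im.max(2)<45).astype('uint8')
n,l,s,ce=cv2.connectedComponentsWithStats(m)
for i in range(1,n):
    if s[i,4]>60: print(s[i],ce[i],ray('top',ce[i],.166)[0].round(4))
R=ray('top',c([(397,326)]),.117),ray('top',c([(230,355)]),.108);print(R)
print('pan rim far corners z.097',ray('top',c([(160,138),(284,107)]),.097), 'near z .052',ray('top',c([(187,285),(312,254)]),.052))
E
```

```text
[[ 0.6463  0.1298  0.008 ]
 [ 0.7386 -0.2371  0.008 ]
 [ 0.4337 -0.3134  0.008 ]
 [ 0.3413  0.0537  0.008 ]]
0.37830294281050886 -75.88218432993871
0.3143315759430926 -165.95249575307972
0.3785624741183724 104.11941269289612
0.31434255333852146 14.000201428418974
[338 140   8  17  80] [341.825 147.9  ] [ 0.629  -0.1774  0.166 ]
[395 162  23  21 336] [406.55952381 171.82738095] [ 0.5676 -0.343   0.166 ]
[207 209  21  22 335] [217.1761194  218.97313433] [0.4439 0.1432 0.166 ]
[  0 352  64  32 688] [ 32.99418605 367.68023256] [0.0782 0.5896 0.166 ]
(array([[ 0.49190406, -0.17738316,  0.117     ]]), array([[ 0.46702921, -0.03816641,  0.108     ]]))
pan rim far corners z.097 [[ 0.65275146  0.02158549  0.097     ]
 [ 0.68002171 -0.08464286  0.097     ]] near z .052 [[ 0.52946214 -0.00328277  0.052     ]
 [ 0.55748714 -0.11376175  0.052     ]]
```

```bash
python3 - <<'E'
from h import *
O=np.array([.506,-.1,0]);a=np.radians(14.1);R=np.array([[np.cos(a),-np.sin(a),0],[np.sin(a),np.cos(a),0],[0,0,1]])
d=lambda P:((P-O)@R).round(4)
print('jar?',d(ray('top',[(217,136),(203,176)],.11)),d(ray('top',[(217,136),(203,176)],.07)))
print('bowl,mug',d(ray('top',[(437,172)],.05)),d(ray('top',[(401,131)],.085)))
print('start',O+R@[.115,.112,0],'end',O+R@[.115,0,0],'pad',O+R@[0,-.25,0])
# stop blocks, in scene crop
c=lambda p:(np.array(p,float)+.5)/3.2-.5+[60,150]
print('left stop top',[d(ray('scene',c([(660,253),(685,300)]),z)) for z in(.02,.03,.04)])
c=lambda p:(np.array(p,float)+.5)/3.2-.5+[215,100]
print('left stop top view',d(ray('top',c([(105,200),(127,250),(118,200)]),.03)))
E
```

```text
jar? [[0.2186 0.2039 0.11  ]
 [0.1218 0.2661 0.11  ]] [[0.2264 0.2059 0.07  ]
 [0.1265 0.2701 0.07  ]]
bowl,mug [[-0.0181 -0.3718  0.05  ]] [[ 0.1152 -0.2916  0.085 ]]
start [0.5902504  0.03664139 0.        ] end [ 0.61753528 -0.07198427  0.        ] pad [ 0.56690375 -0.342468    0.        ]
left stop top [array([[0.0799, 0.1412, 0.02  ],
       [0.1436, 0.1364, 0.02  ]]), array([[0.0887, 0.1368, 0.03  ],
       [0.1518, 0.1321, 0.03  ]]), array([[0.0976, 0.1324, 0.04  ],
       [0.16  , 0.1277, 0.04  ]])]
left stop top view [[0.1396 0.1405 0.03  ]
 [0.091  0.132  0.03  ]
 [0.1368 0.1291 0.03  ]]
```

>>> play_rows(
  travel=[
    [2.5,-2.7,0.3],
    [2.5,-2.7,0.3],
    [2.5,-2.7,0.3],
    [2.5,-2.7,0.3],
    [2.5,-2.7,0.3],
    [2.5,-2.7,0],
    [2.5,-2.7,0],
    [2.5,-2.7,0],
    [2.5,-2.7,0],
    [2.5,-2.7,0],
    [2.5,-2.7,0],
    [2.5,-2.7,0],
  ],
  rotation=[
    [0,0,0.04],
    [0,0,0.04],
    [0,0,0.04],
    [0,0,0.04],
    [0,0,0.04],
    [0,0,0.04],
    [0,0,0.04],
    [0,0,0.04],
    [0,0,0.04],
    [0,0,0.04],
    [0,0,0.04],
    [0,0,0.03],
  ],
  claw=[0,0,0,0,0,0,0,0,0,0,0,0],
  squeeze=20,
)

```text
time_s: 1.1
position: [0.4253, 0.1983, 0.2428]
tool_rot: [[-0.004, -0.278, 0.961], [-0.006, 0.961, 0.278], [-1.0, -0.005, -0.006]]
ft_force: [0.2, 0.5, -0.4]
grip_width: 0.0003
```

>>> play_rows(
  travel=[
    [2.7,-2.7,0],
    [2.7,-2.7,0],
    [2.7,-2.7,0],
    [2.7,-2.7,0],
    [2.7,-2.7,0],
    [2.7,-2.7,0],
    [0.6,-0.6,0],
    [0,0,0],
  ],
  rotation=[
    [0,0,-0.018],
    [0,0,-0.018],
    [0,0,0],
    [0,0,0],
    [0,0,0],
    [0,0,0],
    [0,0,0],
    [0,0,0],
  ],
  claw=[0,0,0,0,0,0,0,0],
)

```text
time_s: 1.77
position: [0.6022, 0.0136, 0.2388]
tool_rot: [[-0.01, -0.236, 0.972], [-0.006, 0.972, 0.236], [-1.0, -0.003, -0.011]]
ft_force: [-1.4, 0.2, -0.3]
grip_width: 0.0001
```

>>> play_rows(
  travel=[
    [-0.6,1.0,0],
    [-0.5,1.0,-1],
    [0,0,-3.5],
    [0,0,-3.5],
    [0,0,-3.5],
    [0,0,-2],
    [0,0,0],
    [0,0,0],
  ],
  rotation=[
    [0,-0.005,0],
    [0,-0.005,0],
    [0,0,0],
    [0,0,0],
    [0,0,0],
    [0,0,0],
    [0,0,0],
    [0,0,0],
  ],
  claw=[0,0,0,0,0,0,0,0],
)

```text
time_s: 2.43
position: [0.5813, 0.0465, 0.1022]
tool_rot: [[0.003, -0.244, 0.97], [-0.004, 0.97, 0.244], [-1.0, -0.004, 0.002]]
ft_force: [0.1, -0.2, 0.6]
grip_width: -0.0002
```

```bash
python3 - <<'E'
from h import *
for n in("scene","top"):
    im=env.get_image(n)[:,:,::-1]; im=im[90:310,60:330] if n=="scene" else im[90:270,215:465]
    cv2.imwrite(f"pics/{n}1.png",cv2.resize(im,None,fx=2.7,fy=2.7,interpolation=cv2.INTER_CUBIC))
E
```

```text
(no output)
```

View pics/scene1.png

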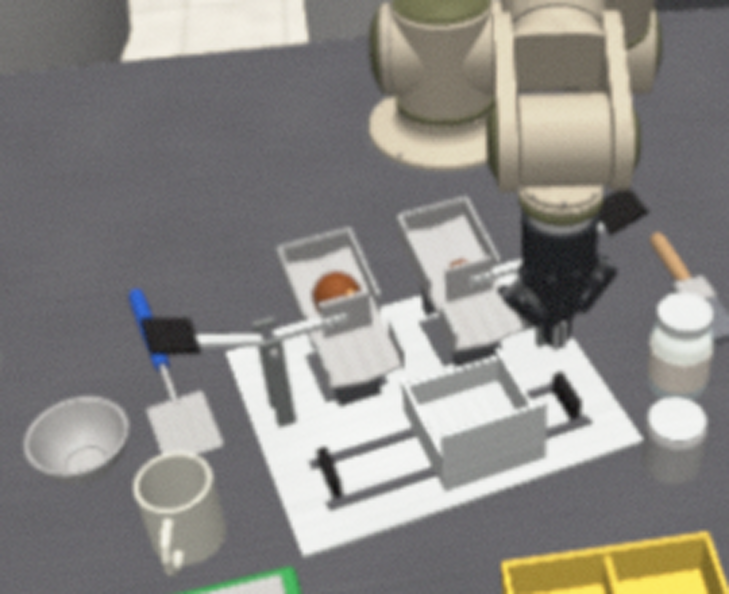

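View pics/top1.png

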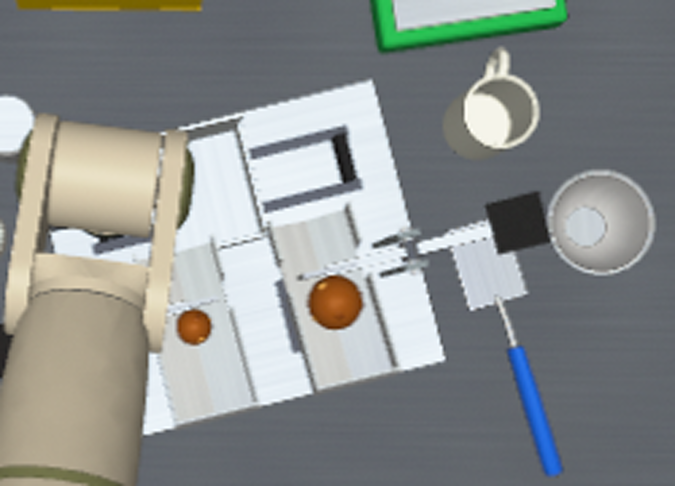

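>>> play_rows(
  travel=[
    [1.0,-0.5,0],
    [0.9,-0.4,0],
    [0,0,-1.5],
    [0,0,-1.5],
    [0,0,-1.2],
    [0,0,-0.8],
    [0,0,0],
    [0,0,0],
  ],
  rotation=[
    [0,0,0],
    [0,0,0],
    [0,0,0],
    [0,0,0],
    [0,0,0],
    [0,0,0],
    [0,0,0],
    [0,0,0],
  ],
  claw=[0,0,0,0,0,0,0,0],
)

```text
time_s: 3.2
position: [0.6077, 0.0383, 0.0673]
tool_rot: [[0.032, -0.245, 0.969], [-0.007, 0.969, 0.245], [-0.999, -0.015, 0.029]]
ft_force: [0.6, 0.2, 0.5]
grip_width: 0.0002
```

>>> play_rows(
  travel=[
    [0,0,-0.6],
    [0,0,-0.6],
    [0,0,-0.6],
    [0,0,-0.5],
    [0,0,0],
    [0,0,0],
  ],
  rotation=[
    [0,0.01,0],
    [0,0.01,0],
    [0,0.01,0],
    [0,0,0],
    [0,0,0],
    [0,0,0],
  ],
  claw=[0,0,0,0,0,0],
)

```text
time_s: 3.7
position: [0.6091, 0.0384, 0.0451]
tool_rot: [[0.004, -0.246, 0.969], [-0.008, 0.969, 0.246], [-1.0, -0.009, 0.002]]
ft_force: [-0.1, -0.4, 0.3]
grip_width: -0.0004
```

```bash
python3 - <<'E'
from h import *
for n in("scene",):
    im=env.get_image(n)[:,:,::-1]; im=im[90:310,60:330] if n=="scene" else im[90:270,215:465]
    cv2.imwrite(f"pics/{n}2.png",cv2.resize(im,None,fx=2.7,fy=2.7,interpolation=cv2.INTER_CUBIC))
E
```

```text
(no output)
```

View pics/scene2.png

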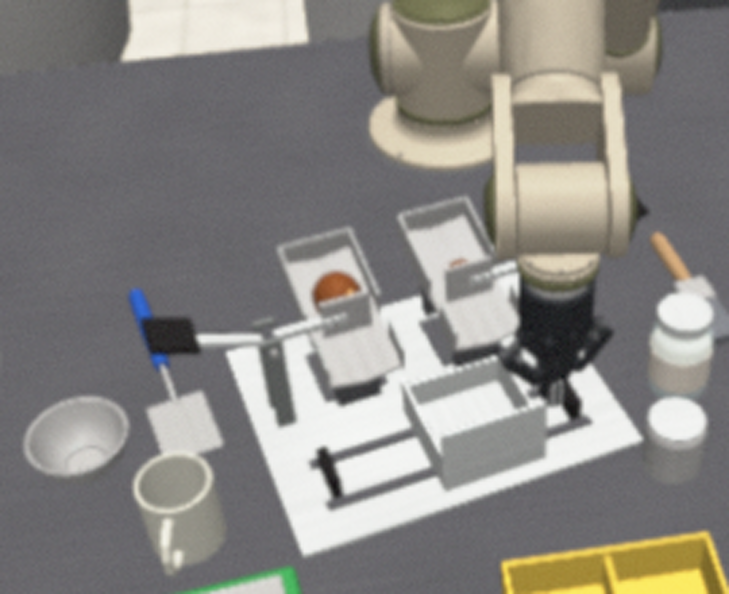

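>>> play_rows(
  travel=[
    [0.25,-1.0,0],
    [0.25,-1.0,0],
    [0.25,-1.0,0],
    [0.25,-1.0,0],
    [0.25,-1.0,0],
    [0.25,-1.0,0],
    [0.25,-1.0,0],
    [0.25,-1.0,0],
  ],
  rotation=[
    [0,0,0],
    [0,0,0],
    [0,0,0],
    [0,0,0],
    [0,0,0],
    [0,0,0],
    [0,0,0],
    [0,0,0],
  ],
  claw=[0,0,0,0,0,0,0,0],
)

```text
time_s: 4.42
position: [0.6305, -0.0477, 0.0452]
tool_rot: [[0.004, -0.246, 0.969], [-0.005, 0.969, 0.246], [-1.0, -0.006, 0.003]]
ft_force: [-0.1, 3.0, -1.9]
grip_width: -0.0
```

>>> play_rows(
  travel=[
    [0.15,-0.6,0],
    [0.15,-0.6,0],
    [0.1,-0.4,0],
    [0.1,-0.4,0],
    [0.1,-0.4,0],
  ],
  rotation=[
    [0,0,0],
    [0,0,0],
    [0,0,0],
    [0,0,0],
    [0,0,0],
  ],
  claw=[0,0,0,0,0],
)

```text
time_s: 4.83
position: [0.635, -0.0662, 0.0454]
tool_rot: [[-0.002, -0.245, 0.969], [0.014, 0.969, 0.245], [-1.0, 0.014, 0.001]]
ft_force: [-3.7, 23.0, 7.0]
grip_width: 0.0
```

>>> play_rows(
  travel=[
    [-0.15,0.6,0],
    [-0.2,0.8,0],
    [0,0,2],
    [0,0,3],
    [0,0,3.5],
    [0,0,3.5],
    [0,0,3.5],
    [0,0,3],
    [0,0,0],
  ],
  rotation=[
    [0,0,0],
    [0,0,0],
    [0,0,0],
    [0,0,0],
    [0,0,0],
    [0,0,0],
    [0,0,0],
    [0,0,0],
    [0,0,0],
  ],
  claw=[0,0,0,0,0,0,0,0,0],
)

```text
time_s: 5.58
position: [0.6271, -0.0514, 0.2378]
tool_rot: [[-0.009, -0.246, 0.969], [0.008, 0.969, 0.246], [-1.0, 0.01, -0.007]]
ft_force: [0.7, -0.3, 0.0]
grip_width: -0.0
```

```bash
python3 - <<'E'
from h import *
for n in("scene",):
    im=env.get_image(n)[:,:,::-1]; im=im[90:310,60:330] if n=="scene" else im[90:270,215:465]
    cv2.imwrite(f"pics/{n}3.png",cv2.resize(im,None,fx=2.7,fy=2.7,interpolation=cv2.INTER_CUBIC))
E
```

```text
(no output)
```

View pics/scene3.png

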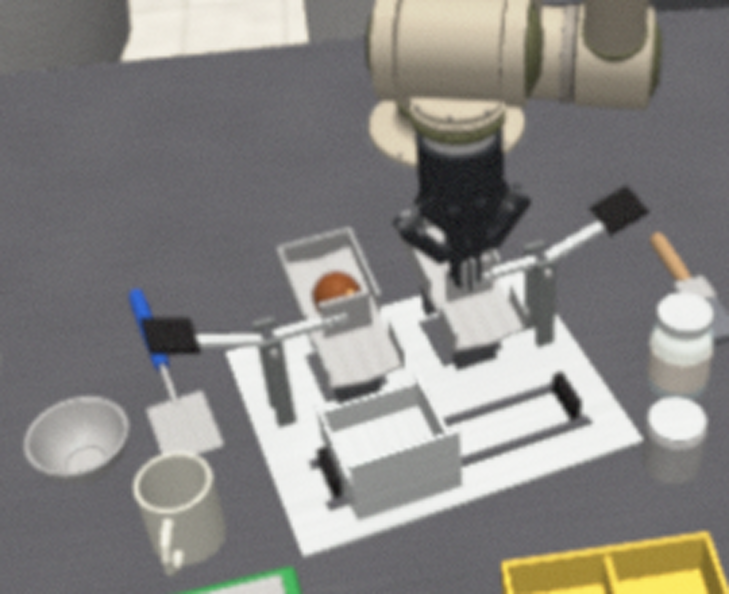

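>>> play_rows(
  travel=[
    [-0.65,-3.1,0],
    [-0.65,-3.1,0],
    [-0.65,-3.1,0],
    [-0.65,-3.1,0],
    [-0.65,-3.1,0],
    [-0.65,-3.1,0],
    [-0.65,-3.1,0],
    [-0.65,-3.1,0],
    [-0.6,-2.0,0],
    [0,0,0],
    [0,0,0],
  ],
  rotation=[
    [0,0,0],
    [0,0,0],
    [0,0,0],
    [0,0,0],
    [0,0,0],
    [0,0,0],
    [0,0,0],
    [0,0,0],
    [0,0,0],
    [0,0,0],
    [0,0,0],
  ],
  claw=[0,0,0,0,0,0,0,0,0,0,0],
)

```text
time_s: 6.55
position: [0.5588, -0.3305, 0.2202]
tool_rot: [[-0.033, -0.246, 0.969], [0.012, 0.969, 0.247], [-0.999, 0.02, -0.029]]
ft_force: [0.7, 0.2, -0.1]
grip_width: 0.0001
```

>>> play_rows(
  travel=[
    [0.4,-0.6,0],
    [0.4,-0.6,0],
    [0,0,-0.8],
    [0,0,-0.8],
    [0,0,0],
    [0,0,0],
  ],
  rotation=[
    [-0.006,-0.015,0],
    [-0.006,-0.015,0],
    [0,0,0],
    [0,0,0],
    [0,0,0],
    [0,0,0],
  ],
  claw=[0,0,0,0,0,0],
)

```text
time_s: 7.05
position: [0.5686, -0.3393, 0.2]
tool_rot: [[-0.003, -0.25, 0.968], [0.001, 0.968, 0.25], [-1.0, 0.002, -0.002]]
ft_force: [0.2, -0.1, 0.6]
grip_width: -0.0
```

```bash
python3 - <<'E'
from h import *
for n in("scene",):
    im=env.get_image(n)[:,:,::-1]; im=im[90:310,60:330] if n=="scene" else im[90:270,215:465]
    cv2.imwrite(f"pics/{n}4.png",cv2.resize(im,None,fx=2.7,fy=2.7,interpolation=cv2.INTER_CUBIC))
E
```

```text
(no output)
```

View pics/scene4.png

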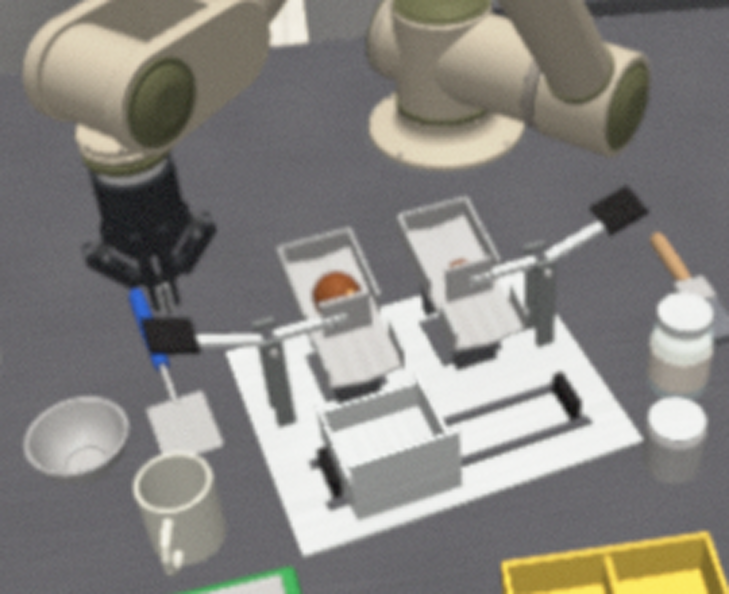

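>>> play_rows(
  travel=[
    [0,0,-1.5],
    [0,0,-1.5],
    [0,0,-1.5],
    [0,0,-1.5],
    [0,0,-1.2],
    [0,0,-1.0],
    [0,0,0],
  ],
  rotation=[
    [0,0,0],
    [0,0,0],
    [0,0,0],
    [0,0,0],
    [0,0,0],
    [0,0,0],
    [0,0,0],
  ],
  claw=[0,0,0,0,0,0,0],
)

```text
time_s: 7.68
position: [0.5712, -0.3403, 0.1204]
tool_rot: [[0.007, -0.252, 0.968], [-0.01, 0.968, 0.253], [-1.0, -0.011, 0.004]]
ft_force: [0.2, 0.5, 0.1]
grip_width: -0.0001
```

```bash
python3 - <<'E'
from h import *
print(env.observe()['ft_force'],env.observe()['position'])
for n in("scene","top"):
    im=env.get_image(n)[:,:,::-1]; im=im[90:310,60:330] if n=="scene" else im[90:270,215:465]
    cv2.imwrite(f"pics/{n}5.png",cv2.resize(im,None,fx=2.7,fy=2.7,interpolation=cv2.INTER_CUBIC))
E
```

```text
[0.17698411 0.46268529 0.11218896] [ 0.57115153 -0.34033981  0.12044844]
```

View pics/scene5.png

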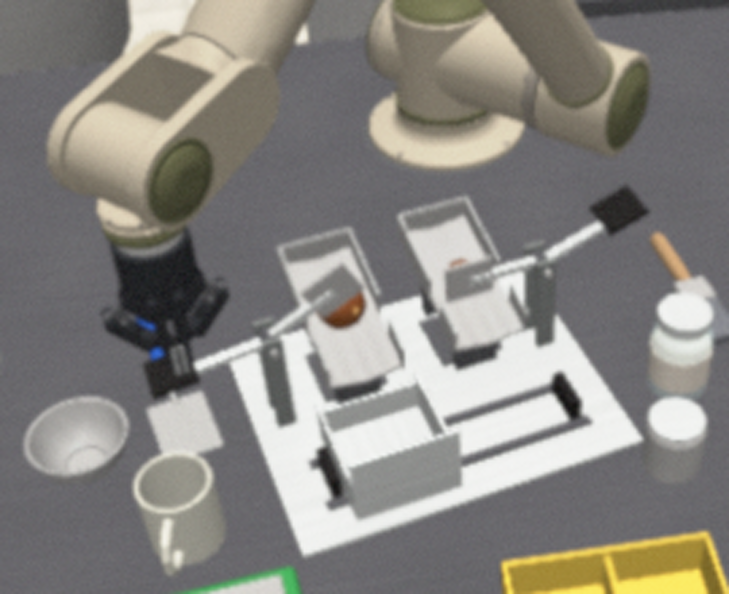

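View pics/top5.png

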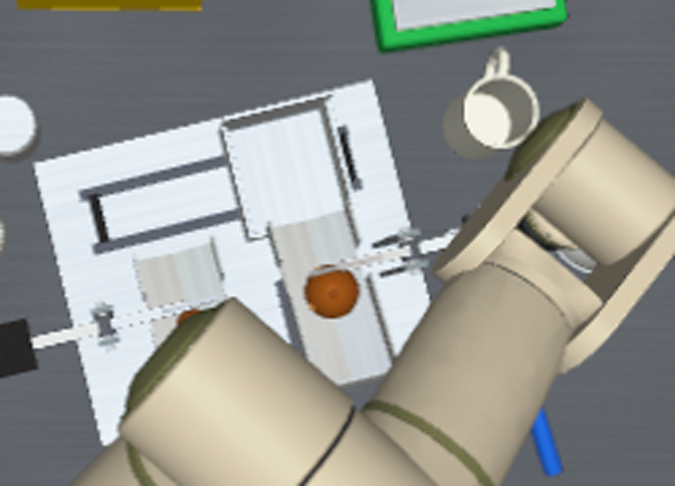

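>>> play_rows(
  travel=[
    [-0.2,0,-1.0],
    [-0.1,0,-0.8],
    [0,0,-0.5],
    [0,0,-0.4],
    [0,0,-0.4],
  ],
  rotation=[
    [0,0,0],
    [0,0,0],
    [0,0,0],
    [0,0,0],
    [0,0,0],
  ],
  claw=[0,0,0,0,0],
)

```text
time_s: 8.2
position: [0.5703, -0.3397, 0.0974]
tool_rot: [[0.017, -0.254, 0.967], [-0.015, 0.967, 0.254], [-1.0, -0.019, 0.013]]
ft_force: [-12.3, 9.2, 42.9]
grip_width: -0.0004
```

>>> play_rows(
  travel=[
    [0,0,0.1],
    [0,0,0],
    [0,0,0],
    [0,0,0],
    [0,0,0],
    [0,0,0],
    [0,0,0],
    [0,0,0],
  ],
  rotation=[
    [0,0,0],
    [0,0,0],
    [0,0,0],
    [0,0,0],
    [0,0,0],
    [0,0,0],
    [0,0,0],
    [0,0,0],
  ],
  claw=[0,0,0,0,0,0,0,0],
)

```text
time_s: 8.87
position: [0.5704, -0.3407, 0.1039]
tool_rot: [[0.022, -0.254, 0.967], [-0.022, 0.967, 0.255], [-1.0, -0.027, 0.016]]
ft_force: [1.7, 0.1, 5.4]
grip_width: 0.0001
```

```bash
python3 - <<'E'
from h import *
for n in("scene",):
    im=env.get_image(n)[:,:,::-1]; im=im[90:310,60:330] if n=="scene" else im[90:270,215:465]
    cv2.imwrite(f"pics/{n}6.png",cv2.resize(im,None,fx=2.7,fy=2.7,interpolation=cv2.INTER_CUBIC))
E
```

```text
(no output)
```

View pics/scene6.png

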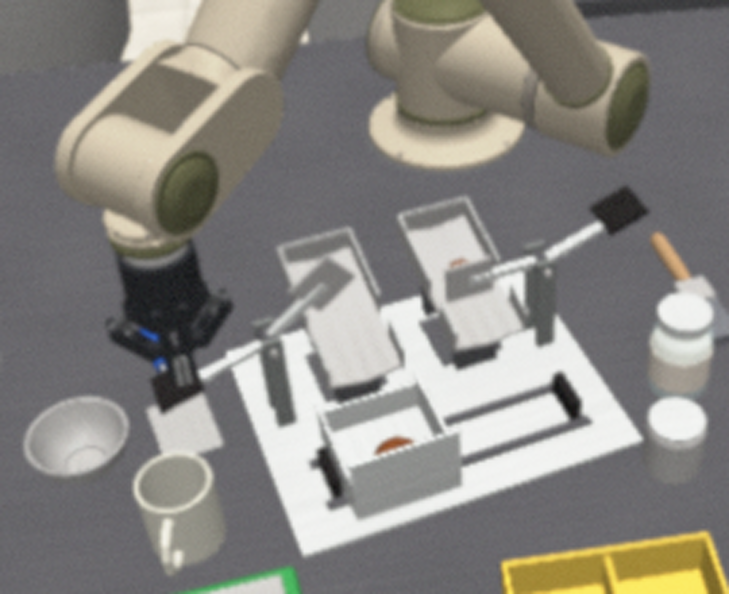

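The larger roll is in the pan (about 395,445). Next I let the paddle come up slowly.

>>> play_rows(
  travel=[
    [0,0,1],
    [0,0,1.2],
    [0,0,1.2],
    [0,0,1.2],
    [0,0,1.2],
    [0,0,1.5],
    [0,0,2],
    [0,0,2.5],
    [0,0,2.5],
    [0,0,0],
    [0,0,0],
    [0,0,0],
  ],
  rotation=[
    [0,0,0],
    [0,0,0],
    [0,0,0],
    [0,0,0],
    [0,0,0],
    [0,0,0],
    [0,0,0],
    [0,0,0],
    [0,0,0],
    [0,0,0],
    [0,0,0],
    [0,0,0],
  ],
  claw=[0,0,0,0,0,0,0,0,0,0,0,0],
)

```text
time_s: 9.92
position: [0.5667, -0.3384, 0.2523]
tool_rot: [[0.01, -0.254, 0.967], [-0.013, 0.967, 0.254], [-1.0, -0.016, 0.007]]
ft_force: [-1.2, 0.0, -0.4]
grip_width: 0.0001
```

```bash
python3 - <<'E'
from h import *
for n in("scene","top"):
    im=env.get_image(n)[:,:,::-1]; im=im[90:310,60:330] if n=="scene" else im[90:270,215:465]
    cv2.imwrite(f"pics/{n}7.png",cv2.resize(im,None,fx=2.7,fy=2.7,interpolation=cv2.INTER_CUBIC))
E
```

```text
(no output)
```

View pics/scene7.png

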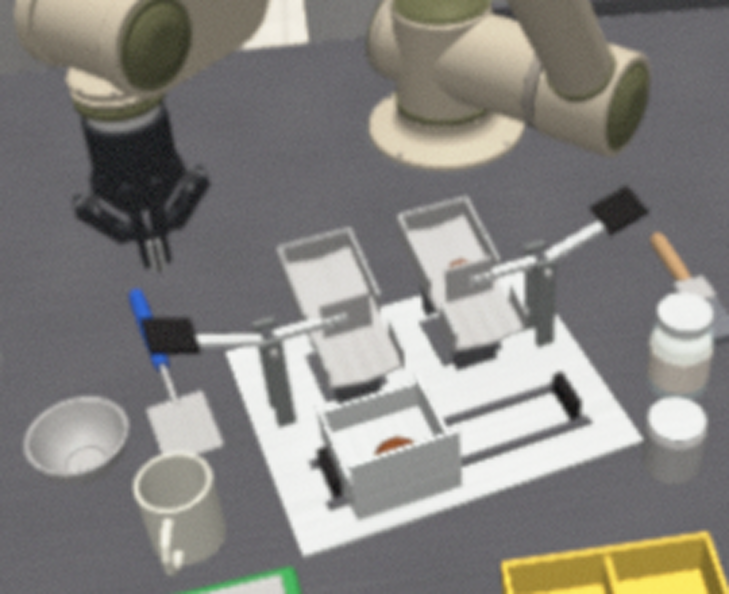

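View pics/top7.png

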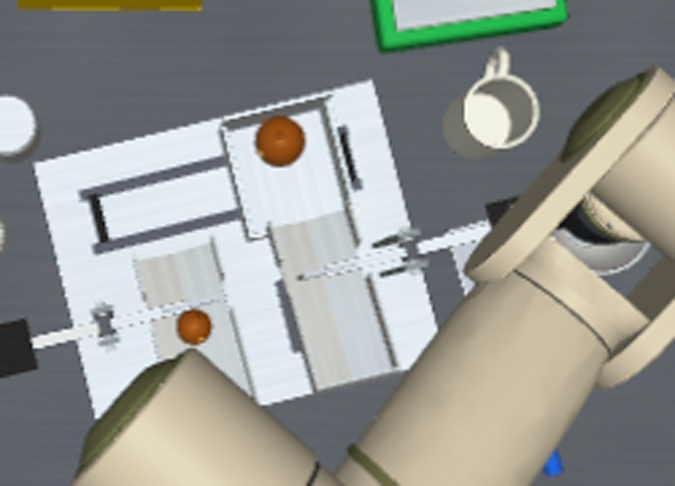

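```bash
python3 - <<'E'
from h import *
O=np.array([.506,-.1,0]);a=np.radians(14.1);R=np.array([[np.cos(a),-np.sin(a),0],[np.sin(a),np.cos(a),0],[0,0,1]])
c=lambda p:(np.array(p,float)+.5)/2.7-.5+[215,90]
print(((ray('top',c([(222,127),(328,97)]),.097)-O)@R).round(4),((ray('top',c([(280,141)]),.043)-O)@R).round(4))
E
```

```text
[[ 0.1671 -0.0078  0.097 ]
 [ 0.171  -0.1197  0.097 ]] [[ 0.1461 -0.0703  0.043 ]]
```

>>> play_rows(
  travel=[
    [0,0,0],
    [0,0,0],
    [0,0,0],
    [0,0,0],
    [0,0,0],
    [0,0,0],
  ],
  rotation=[
    [0,0,0],
    [0,0,0],
    [0,0,0],
    [0,0,0],
    [0,0,0],
    [0,0,0],
  ],
  claw=[0,0,0,0,0,0],
)

```text
time_s: 10.52
position: [0.5658, -0.3377, 0.2474]
tool_rot: [[0.003, -0.254, 0.967], [-0.007, 0.967, 0.254], [-1.0, -0.008, 0.001]]
ft_force: [-0.4, -0.2, -0.1]
grip_width: 0.0
```

```bash
python3 -c "
from rig import env
print(env.close_job())"
```

```text
the job is handed in; nothing more can be done
None
```

The job is done and handed in at about 10.5 s of the 48 s allowed; the hand-in gives no verdict. With the fingers shut, I pushed the catch pan by its left outside wall to the right-hand stop. I then pressed the right paddle right down, and the larger roll ran into the pan. I raised the tool gradually until the paddle was back up and the gate shut.

**Last checks:**
- **Larger roll:** it lies in the pan and sits in the same place in the scene pictures before and after the paddle came up.
- **Levers and smaller roll:** both levers look fully up and both gates shut. The smaller roll is still behind its own gate.
- **Bystanders:** the mug, bowl and spatula look unmoved. I saw no change in the jar, tin and brush either, though I did not measure any of them.
- **Robot:** it is clear of everything, with about 0 N on the tool.

**Disagreement on the pan position:** the image gave about -0.064 m, while the finger contact point, with 23 N against the stop, gave about -0.070 m. Both are inside the -0.056 m limit.

**Force:** the wrist read 44–46 N at the bottom of the paddle press, well under the 120 N limit; the fingertips were doing the pressing.

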